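# Hold a bar stool's mounting flange over its seat inserts for bolting

## Robot

A 6-joint arm with a two-finger parallel gripper is mounted at the origin on the work surface. World frame = base frame: x ahead of the robot, y to its left, z up, the work surface at z = 0. Lengths are in m, angles in rad, forces in N, time in s.
With the tool pointing down it reaches from about 0.25 to 0.725 m from the base axis. Payload 4 kg.
Tool frame: the origin (TCP) lies midway between the tips of the shut fingers; the grasp point (between the pads) lies grip_point_offset behind it (grip_point_offset is the distance from the TCP to the grasp point, in m); z points along the fingers, y is the line along which they close (so a half turn about z gives the same grasp; the last joint's range is limited). The gripper opens to 85 mm and grips with 20 to 120 N. Pads are 22 mm wide; open, the fingers measure 114 mm over their backs; the gripper's body (76 mm by 85 mm) begins 54 mm behind the grasp point. The pads swing forward as they close: fully open they stand 13 mm farther back than shut.
Start: joints at [1.277, 0.241, 0.005, 1.335, 0, 1.571], TCP at [0.145, 0.479, 0.206] pointing down, gripper open.
Joint ranges: [-2.72, 2.72], [-1.05, 1.87], [-1.09, 1.28], [-1.99, 2.15], [-1.42, 1.44], [-3.14, 3.14]. Speed limits (rad/s): [2.79, 2.79, 3.14, 3.14, 3.14, 3.14].

## Interface

Orientations are given as a unit quaternion [x, y, z, w].
In Python, from workcell import * gives the robot as it stands. The module is installed in compiled form; this text tells all that it offers.
- The arm moves only by the tool arm_command, never from a script. Its arguments are lists of equal length, an entry for each row: "slide": the shift along the tool's x, y, z in cm, a list of three; "spin": the turn about the tool's z in degrees. A call has exactly 5 rows; each row is the pose to reach, as a shift and turn from the pose commanded when the call began, along the tool's axes at that moment; what a row does not reach only later rows make up. A row lasts 1/8 s, in which the tool goes at most 62.5 mm and 10.7 degrees, less where a joint would pass 70% of its speed; a pose out of reach is approached as far as the arm can. A call with a gripper value outside its range is refused whole. "jaw" is the finger opening in cm, from 0 to 8.54, set as the call begins (left out, the last holds). The fingers move at their own pace and stop on an object; the grip force is fixed at half the most. Time passes only in rows, so rows that repeat a pose let the fingers close, or fill a call up. It gives the time, the measured TCP pose, the force, the opening and the grip force at its end, in the units of the state.
- get_obs(): the state, without advancing time (a new reading comes with each control period).
- camera(name): name is "scene" or "top" or "wrist"; returns a dict with "pixels" (480x640x3 uint8, red, green, blue), "range_z" (480x640 float32, m along the optical axis (not along the pixel's ray), 0 where there is no reading), "intrinsics" (3x3 intrinsics, pixels), "rvec" (rotation vector, rad) and "tvec" (3), from world to camera coordinates, as OpenCV has them. Camera axes: x right, y down, z forward; pixel columns grow to the right and rows downward; lengths in m; the calibration is good to about 2 mm. A picture is of the moment at which its call begins.
- job_done(): hands the job in; it is judged then, once.
Trained networks look in a picture, given as the dict that the camera call returned (one of the last four; its "shot" number tells which), for a name from the list of things; names that differ only in an ending like _2 or _b are one class to them, and where a whole thing is asked for, a point or a joint stands for the part that bears it (a point fixed in the world has none). Each returns a list of dicts, best first, with "confidence" (0 to 1); they miss things now and then, are a little off and sometimes report something else, mostly with a low value. They report only what shows in the picture. A call takes as long as a camera call. They do not tell look-alikes from the thing itself.
- recognise(picture, thing): "centre" ([column, row] in pixels, amid what is visible of it).
- landmark_of(picture, thing): "centre" ([column, row] in pixels: a listed point, or the origin of a listed thing).
The state is a dict: "clock": time; "joint_pos": joint angles; "joint_vel": joint speeds; "tau": joint torques, N m; "eef_pos": TCP position; "tool_rot": TCP orientation; "ft_force": force on the tool from outside, world axes, zero at the start; "ft_torque": the same for the moment, N m; "grip_width": finger opening in m; "grasp_force": force on a finger pad.
Only numpy, scipy, OpenCV 4.12 (cv2) and the standard library are available. Lean on these libraries where they do the work, as an engineer would, in place of code of your own. Each camera call takes 0.05 s, during which the arm holds its last target. There are 200 camera calls.

## Task

We are refitting a kitchen bar stool: its round wooden seat lies upside down on the island. Pick up the steel mounting flange by its socket tube and hold it level about 15 mm above the seat, socket up and clear of the wood, with its four holes lined up over the four threaded inserts so that I can slip in the rubber spacers and start the bolts; finish while still holding it there, quite still, and do not let go. Do not knock or scrape the flange on the seat, and leave the seat, the bowl and the spanner where they are.

Things in the scene. Friction and masses are not known exactly. Their poses are not given: they have to be found in the camera images.
- flange: Mounting flange, 0.6-0.85 kg: bright zinc-plated steel plate 160 (its x) x 120 (its y) x 4 mm, lying flat, with an upright round socket tube welded at its centre (44 mm outside, 53 mm weld foot), its top 54 mm above the plate underside; grip the tube, any yaw. Four 16 mm through holes at (+-60, +-40) mm. Origin: centre of the plate underside; z up along the tube.
- flange_socket (a point): Centre of the socket tube's open top, 54 mm above the flange's origin.
- flange_hole0 (a point): Centre of the flange's hole at (+60, +40) mm in its own frame, at the underside.
- flange_hole2 (a point): Centre of the diagonally other hole at (-60, -40) mm, at the underside.
- seat: Stool seat lying upside down: loose solid oak disc, 330 mm across, 32 mm thick, 1.9 kg. Four M8 threaded steel inserts (22 mm rim, dark 8 mm bore) in its upper face at (+-60, +-40) mm, the same rectangle as the flange holes, so the flange fits two ways, half a turn apart. Origin: centre of its lower face, on the counter; z up; x along the 120 mm side of the rectangle.
- seat_insert0 (a point): Centre of the insert at (+60, +40) mm in the seat's frame, on the seat's upper face (32 mm above the counter).
- seat_insert2 (a point): Centre of the diagonally other insert at (-60, -40) mm, on the seat's upper face.
- bowl: Bystander: open white ceramic bowl holding the bolts, 116 mm across, 50 mm high, on the far side of the counter, ahead of the robot. Origin: centre of its underside.
- wrench: Bystander: steel spanner, 150 mm long, lying flat on the counter nearest the robot. Origin: middle of its underside.
Mind the look-alikes: they are no part of the job. What is shaped like the flange but orange is not meant.

How it is judged:
On the way:
1. the flange is lifted clear of the counter in the fingers (height (world z) of flange above 0.036 m and contact force between flange and the fingers above 3 N), for 0.2 s.
At the end, for the whole second after the job is handed in: Held still by the fingers alone, within 4 degrees of level, socket up, underside 6 to 26 mm above the seat, holes within 4 mm horizontally of the inserts (either half turn), touching neither seat, bowl nor spanner; seat within 15 mm and bowl and spanner within 20 mm of their starts (((horizontal distance between flange_hole0 and seat_insert0 below 0.004 m and horizontal distance between flange_hole2 and seat_insert2 below 0.004 m) or (horizontal distance between flange_hole0 and seat_insert2 below 0.004 m and horizontal distance between flange_hole2 and seat_insert0 below 0.004 m)) and z of flange in the frame of seat between 0.038 and 0.058 m and angle between flange's own z axis and vertical below 0.07 rad and angle between seat's own z axis and vertical below 0.02 rad and contact force between flange and the fingers above 3 N and contact force between flange and seat below 0.2 N and contact force between flange and bowl below 0.2 N and contact force between flange and wrench below 0.2 N and linear speed of flange below 0.015 m/s and angular speed of flange below 0.1 rad/s and linear speed of seat below 0.01 m/s and distance of seat from where it was at the start of the episode below 0.015 m and distance of each of bowl, wrench from where it was at the start of the episode below 0.02 m); the arm keeps its last pose, push and grip.
It fails at once if the flange knocks or scrapes on the seat (contact force between flange and seat above 3 N).
It fails at once if the seat is shifted (distance of seat from where it was at the start of the episode above 0.015 m).
It fails at once if the bowl or the spanner is disturbed (distance of any of bowl, wrench from where it was at the start of the episode above 0.02 m).
It also fails if it takes over 38 s, if anything falls off the work surface, if the arm or the gripper's body presses on something with over 40 N, if the wrist force passes 120 N, or if a joint passes its speed limit or range.

## Working session

There is one attempt and no reset: what is moved stays moved. The work goes in short steps, Python scripts to look and compute and a tool call to move; the robot and the scene stay as the last step left them, time stands still between calls to the robot, and variables do not carry over. Pictures are saved under pics/ and viewed, at most 11 in all, crops included, and the job is handed in when it is done.

Besides the shell and the picture viewer there is one more tool, called after ">>>" as name(argument=value, ...) on one line, values as JSON. arm_command: Moves the arm, as the interface text tells. Its arguments: {"type":"object","properties":{"slide":{"type":"array","items":{"type":"array","items":{"type":"number"}}},"spin":{"type":"array","items":{"type":"number"}},"jaw":{"type":"number"}},"required":["slide","spin"]}

```bash
mkdir -p pics
cat > h.py <<'E'
from workcell import *
import numpy as np, cv2
def K(c): return np.array(c["intrinsics"]),cv2.Rodrigues(np.array(c["rvec"],float))[0],np.array(c["tvec"],float).ravel()
def onz(c,uv,z):
    k,R,t=K(c); d=R.T@np.linalg.inv(k)@np.array([uv[0],uv[1],1.]); o=-R.T@t
    return o+d*(z-o[2])/d[2]
def cloud(c):
    k,R,t=K(c); v,u=np.mgrid[:480,:640]; Z=c["range_z"]
    P=np.stack([(u-k[0,2])/k[0,0]*Z,(v-k[1,2])/k[1,1]*Z,Z],-1)
    return (P-t)@R
def proj(c,P):
    k,R,t=K(c); q=(np.atleast_2d(P)@R.T+t)@k.T; return q[:,:2]/q[:,2:]
def save(c,n): cv2.imwrite("pics/"+n,c["pixels"][:,:,::-1])
E
python3 - <<'E'
from h import *
np.set_printoptions(precision=4,suppress=True)
o=get_obs(); print({k:np.round(o[k],4) for k in o})
try: print(grip_point_offset)
except Exception as e: print(e)
for n in("top","scene"):
    c=camera(n); save(c,n+"0.png"); print(n,c["shot"])
    for th in("flange","seat","bowl","wrench"): print(th,[(np.round(r["centre"]),round(r["confidence"],2)) for r in recognise(c,th)])
    for th,z in(("flange_socket",.054),("flange_hole0",0.),("flange_hole2",0.),("seat_insert0",.032),("seat_insert2",.032),("seat",0.)): print(th,[(np.round(r["centre"]),round(r["confidence"],2),onz(c,r["centre"],z)) for r in landmark_of(c,th)])
E
```

```text
{'clock': np.float64(0.0), 'joint_pos': array([1.277 , 0.2415, 0.0038, 1.3352, 0.    , 1.5708]), 'joint_vel': array([ 0.0006,  0.0004,  0.0012, -0.0001,  0.0003, -0.0004]), 'tau': array([ -0.0012, -37.232 ,  25.2408,   0.0172,  -0.0001,  -0.    ]), 'eef_pos': array([0.1446, 0.4779, 0.2049]), 'tool_rot': array([ 0.1464,  0.9892, -0.001 , -0.0002]), 'ft_force': array([-0.9126, -0.6622, -0.3868]), 'ft_torque': array([ 0.0025, -0.0458,  0.0382]), 'grasp_force': np.float64(0.0), 'grip_width': np.float64(0.0857)}
0.0187
top 1
flange [(array([140., 368.]), 0.76), (array([192., 146.]), 0.74), (array([173., 251.]), 0.72), (array([448., 256.]), 0.52), (array([291., 143.]), 0.43)]
seat [(array([448., 257.]), 0.74)]
bowl [(array([290., 144.]), 0.96)]
wrench [(array([293., 337.]), 0.93)]
flange_socket [(array([158., 244.]), 0.75, array([0.5425, 0.2557, 0.054 ])), (array([129., 371.]), 0.63, array([0.3131, 0.2888, 0.054 ])), (array([185., 128.]), 0.58, array([0.7746, 0.2219, 0.054 ]))]
flange_hole0 [(array([117., 339.]), 0.96, array([0.3677, 0.3375, 0.    ])), (array([229., 140.]), 0.83, array([0.
[... 1980 characters left out ...]
([0.2562, 0.2429, 0.    ])), (array([395., 411.]), 0.74, array([0.7644, 0.2954, 0.    ])), (array([479., 261.]), 0.73, array([0.3592, 0.3367, 0.    ])), (array([392., 320.]), 0.69, array([0.5946, 0.2181, 0.    ])), (array([222., 227.]), 0.28, array([ 0.561 , -0.2547,  0.    ]))]
seat_insert0 [(array([226., 226.]), 0.98, array([ 0.5702, -0.23  ,  0.032 ])), (array([202., 188.]), 0.93, array([ 0.4991, -0.358 ,  0.032 ]))]
seat_insert2 [(array([226., 226.]), 0.98, array([ 0.5702, -0.23  ,  0.032 ])), (array([202., 188.]), 0.93, array([ 0.4991, -0.358 ,  0.032 ]))]
seat [(array([220., 218.]), 0.95, array([ 0.5383, -0.2788,  0.    ])), (array([424., 294.]), 0.63, array([0.5042, 0.255 , 0.    ]))]
```

View pics/top0.png

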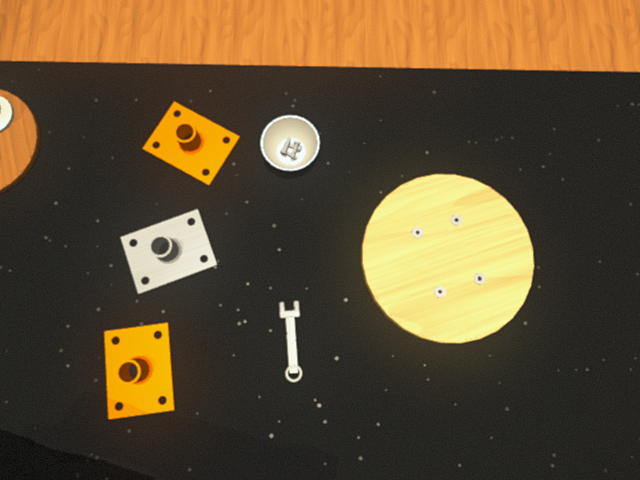

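View pics/scene0.png

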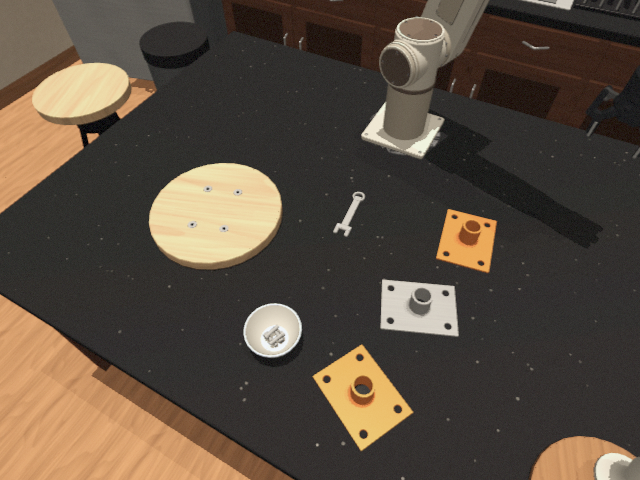

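The top view (first picture) shows three flange shapes: orange at (187,138), bright grey at (168,250) and orange at (139,370). The seat is at (448,258), the bowl at (290,143) and the spanner at (291,342). The grey one at (168,250) fits "bright zinc-plated"; in the scene view (second picture) it is at (420,306). I'll confirm it in a crop and measure holes and inserts.

```bash
cat >> h.py <<'E'
def dark(c,uv,r=8,z=0.,win=None):
    """subpixel centroid of dark blob near uv"""
    g=c["pixels"].astype(float).mean(2); u,v=int(round(uv[0])),int(round(uv[1]))
    p=g[v-r:v+r+1,u-r:u+r+1]; hi=np.percentile(p,70); w=np.clip((hi-p)/(hi-p.min())-.35,0,None)
    m=(w>0).astype(np.uint8); n,l=cv2.connectedComponents(m)
    # component nearest centre
    ys,xs=np.mgrid[-r:r+1,-r:r+1]; b=min(range(1,n),key=lambda i:np.hypot(xs,ys)[l==i].min()-.001*(l==i).sum()); w=w*(l==b)
    return np.array([u+(w*xs).sum()/w.sum(),v+(w*ys).sum()/w.sum()])
def rect(P,a=60e-3,b=40e-3):
    """fit rectangle to 4 unordered xy points -> centre, yaw(mod pi) , residual"""
    P=np.asarray(P)[:,:2]; c=P.mean(0); best=None
    for y in np.arange(0,np.pi,np.pi/360):
        M=np.array([[a,b],[-a,b],[-a,-b],[a,-b]])@np.array([[np.cos(y),np.sin(y)],[-np.sin(y),np.cos(y)]])+c
        d=np.linalg.norm(P[:,None]-M[None],axis=2).min(1); e=np.sqrt((d**2).mean())
        if best is None or e<best[2]: best=(c,y,e)
    return best
E
python3 - <<'E'
from h import *
np.set_printoptions(precision=4,suppress=True)
for n,fl,se in(("top",[(134,243),(191,222),(204,258),(145,281)],[(417,232),(456,219),(479,278),(440,291)]),
 ("scene",[(391,288),(446,294),(448,324),(390,321)],[(207,189),(238,192),(224,229),(192,225)])):
    c=camera(n); 
    F=[dark(c,p,6) for p in fl]; S=[dark(c,p,4) for p in se]
    print(np.array(F),np.array(S))
    # hole dark seen: plate top z=4mm / counter; use 0.002
    f=rect([onz(c,p,.002) for p in F]); s=rect([onz(c,p,.032) for p in S])
    print(n,"flange",f[0],np.degrees(f[1]),f[2],"seat",s[0],np.degrees(s[1]),s[2])
    X=cloud(c)
    cx=f[0]; m=(np.hypot(X[...,0]-cx[0],X[...,1]-cx[1])<.04)&(X[...,2]>.048)&(X[...,2]<.06)&(c["range_z"]>0)
    print("tube top",X[m].mean(0),m.sum(), (X[m].max(0)+X[m].min(0))/2)
    m=(np.hypot(X[...,0]-s[0][0],X[...,1]-s[0][1])<.12); print("seat z",np.median(X[m][:,2]))
    if n=="top": cv2.imwrite("pics/crop.png",cv2.resize(c["pixels"][90:430,90:250,::-1],None,fx=1.7,fy=1.7,interpolation=cv2.INTER_CUBIC))
E
```

```text
[[132.8504 242.4353]
 [190.7577 221.2495]
 [203.4517 258.2667]
 [144.7232 280.1399]] [[417.1597 231.9832]
 [456.0236 219.5104]
 [479.1532 278.0859]
 [439.5572 291.2217]]
top flange [0.5409 0.2525] 112.0 0.00018720497807299866 seat [ 0.5357 -0.2907] 19.0 0.00015218191487271042
tube top [0.5399 0.2509 0.0537] 209 [0.5394 0.251  0.0533]
seat z 0.0327531085758394
[[390.5549 287.8515]
 [445.2061 292.8692]
 [447.4342 325.9563]
 [390.0029 320.3374]] [[207.3552 188.4775]
 [237.4148 191.7262]
 [223.6059 228.0344]
 [191.6788 223.975 ]]
scene flange [0.5388 0.2547] 112.0 0.00016767860453298751 seat [ 0.5351 -0.2871] 19.0 0.00047289913137709663
tube top [0.5408 0.2544 0.0528] 171 [0.5405 0.2539 0.053 ]
seat z 0.031072278415123392
```

View pics/crop.png

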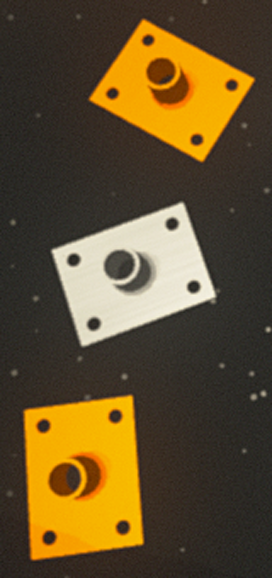

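Confirmed: the middle, bright zinc flange is the one to grip. It sits at about (0.540, 0.2535) with yaw 112°, and the seat at about (0.5355, -0.289) with yaw 19°. I'm moving over the flange.

>>> arm_command(slide=[[-5,-1.1,0],[-11,-2.5,0],[-17,-3.9,0],[-23,-5.2,0],[-29,-6.6,0]], spin=[7,14,21,28,35], jaw=8.5)

```text
clock: 1.82
eef_pos: [0.4049, 0.3304, 0.206]
tool_rot: [0.439, 0.899, 0.0, 0.0]
ft_force: [1.2, 0.9, 0.6]
grip_width: 0.0853
grasp_force: 0.0
```

```bash
cat >> h.py <<'E'
from scipy.spatial.transform import Rotation as Ro
def go(x,y,z,yaw):
    """tool-frame shift (cm) and spin (deg) from the measured pose to TCP x,y,z with tool-x at world yaw (mod 180)"""
    o=get_obs(); R=Ro.from_quat(o["tool_rot"]).as_matrix(); a=np.degrees(np.arctan2(R[1,0],R[0,0]))
    s=(a-yaw+90)%180-90
    print("t",round(float(o["clock"]),2),"pos",np.round(o["eef_pos"],4),"yaw",round(a,2),"tilt",np.round(np.degrees(np.arccos(-R[2,2])),2),"-> slide",np.round(R.T@(np.array([x,y,z])-o["eef_pos"])*100,2),"spin",round(s,2))
E
python3 -c "
from h import *
go(.54,.2535,.2,112)"
```

```text
t 1.82 pos [0.4049 0.3304 0.206 ] yaw 127.94 tilt 0.05 -> slide [-14.37   5.92   0.6 ] spin 15.94
```

>>> arm_command(slide=[[-4.5,1.9,0.2],[-9,3.8,0.4],[-13,5.4,0.6],[-14.4,5.9,0.6],[-14.4,5.9,0.6]], spin=[5,10,15.9,15.9,15.9])

```text
clock: 2.45
eef_pos: [0.5388, 0.2542, 0.1994]
tool_rot: [0.558, 0.83, -0.0, -0.0]
ft_force: [-0.1, -0.6, -0.1]
grip_width: 0.0848
grasp_force: 0.0
```

Run:
```python
from h import *
c=camera("wrist"); save(c,"w1.png"); go(.54,.2535,.2,112)
print(np.round(proj(c,[[.54,.2535,.054]]+[list(np.array([.54,.2535])+np.array([a*np.cos(1.955)-b*np.sin(1.955),a*np.sin(1.955)+b*np.cos(1.955)]))+[.002] for a,b in((.06,.04),(-.06,.04),(-.06,-.04),(.06,-.04))])))
for th in("flange_socket","flange_hole0"): print([(np.round(r["centre"],1),r["confidence"]) for r in landmark_of(c,th)])
```

```text
t 2.5 pos [0.538  0.2548 0.1996] yaw 112.3 tilt 0.06 -> slide [-0.2   0.13 -0.04] spin 0.3
[[324. 213.]
 [286. 145.]
 [289. 254.]
 [359. 254.]
 [363. 146.]]
[(array([514.2, 321.7]), 0.9), (array([322.9, 211.5]), 0.66), (array([90.6, 71.2]), 0.63)]
[(array([515.6, 238.9]), 0.97), (array([ 64.4, 105.8]), 0.96), (array([360.6, 252.8]), 0.92), (array([284.9, 140.5]), 0.91), (array([191.6,  54. ]), 0.59)]
```

View pics/w1.png

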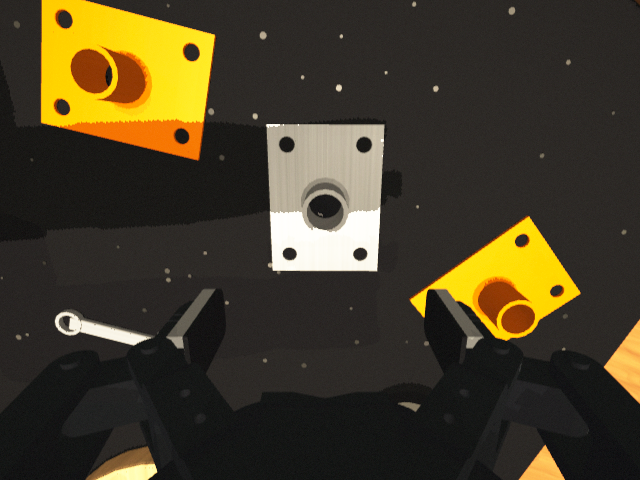

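The wrist view shows the zinc flange at (325,200), with holes at (287,144), (364,144), (360,254) and (290,254). The socket is at (325,207), between the open fingers, and this agrees with the projection. I'll refine from this view.

Run:
```python
from h import *
c=camera("wrist")
F=[dark(c,p,10) for p in((287,144),(364,144),(360,254),(290,254))]
print(np.round(F,1)); f=rect([onz(c,p,.002) for p in F]); print(f[0],np.degrees(f[1]),f[2])
P=get_obs()["eef_pos"]; print([np.round(get_obs()["eef_pos"],4) for _ in range(1)])
go(f[0][0],f[0][1],.016,np.degrees(f[1]))
```

```text
[[287.1 145.7]
 [364.1 146.2]
 [360.1 255. ]
 [289.7 254.6]]
[0.54007083 0.25457238] 112.0 0.00017304014386487938
[array([0.5375, 0.2556, 0.2001])]
t 2.65 pos [0.5375 0.2556 0.2001] yaw 112.39 tilt 0.02 -> slide [-0.2   0.2  18.41] spin 0.39
```

>>> arm_command(slide=[[-0.1,0.1,3],[-0.2,0.1,6.5],[-0.2,0.1,10],[-0.2,0.1,12],[-0.2,0.1,12]], spin=[0.3,0.3,0.3,0.3,0.3])

```text
clock: 3.28
eef_pos: [0.538, 0.2534, 0.0783]
tool_rot: [0.559, 0.829, -0.002, -0.001]
ft_force: [1.2, 0.1, 0.1]
grip_width: 0.0854
grasp_force: 0.0
```

Run:
```python
from h import *
c=camera("wrist"); save(c,"w2.png"); go(.54,.2544,.016,112)
```

```text
t 3.33 pos [0.5393 0.2538 0.0798] yaw 112.06 tilt 0.06 -> slide [0.02 0.1  6.38] spin 0.06
```

View pics/w2.png

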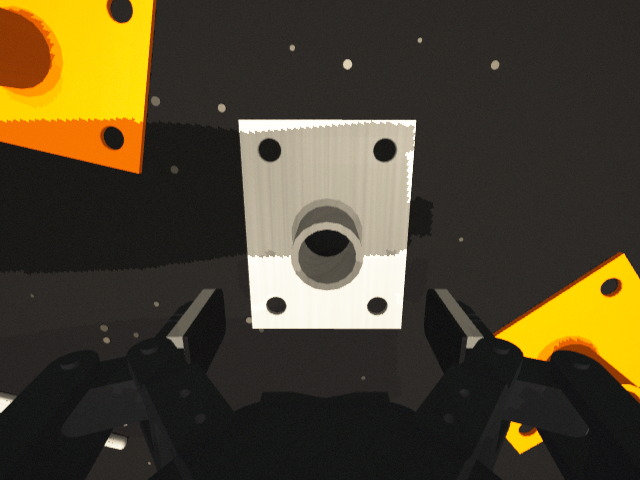

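The socket at (327,255) is centred between the fingers (midline about 325), with all four holes in view. I'm descending and closing.

>>> arm_command(slide=[[0,0.1,1.8],[0,0.1,3.8],[0,0.1,5.4],[0,0.1,6.3],[0,0.1,6.3]], spin=[0,0,0,0,0])

```text
clock: 3.95
eef_pos: [0.541, 0.2535, 0.0166]
tool_rot: [0.559, 0.829, -0.0, -0.0]
ft_force: [-0.1, 0.9, -0.8]
grip_width: 0.0849
grasp_force: 0.0
```

>>> arm_command(slide=[[0,0,0],[0,0,0],[0,0,0],[0,0,0],[0,0,0]], spin=[0,0,0,0,0], jaw=3.5)

```text
clock: 4.58
eef_pos: [0.5412, 0.2536, 0.018]
tool_rot: [0.559, 0.829, 0.0, 0.0]
ft_force: [-2.5, -0.5, 4.4]
grip_width: 0.0408
grasp_force: 60.2
```

>>> arm_command(slide=[[0,0,0],[0,0,0],[0,0,0],[0,0,0],[0,0,0]], spin=[0,0,0,0,0])

```text
clock: 5.2
eef_pos: [0.5412, 0.2536, 0.018]
tool_rot: [0.559, 0.829, 0.0, 0.0]
ft_force: [-2.2, -1.0, 4.9]
grip_width: 0.0413
grasp_force: 60.2
```

>>> arm_command(slide=[[0,0,-0.5],[0,0,-1.5],[0,0,-3],[0,0,-4.5],[0,0,-6]], spin=[0,0,0,0,0])

```text
clock: 5.82
eef_pos: [0.5416, 0.2537, 0.0783]
tool_rot: [0.559, 0.829, 0.0, 0.0]
ft_force: [0.8, 0.6, -6.0]
grip_width: 0.041
grasp_force: 61.5
```

>>> arm_command(slide=[[0,0,-3],[0,0,-6],[0,0,-8],[0,0,-8],[0,0,-8]], spin=[0,0,0,0,0])

```text
clock: 6.45
eef_pos: [0.5406, 0.2533, 0.1561]
tool_rot: [0.559, 0.829, -0.001, -0.0]
ft_force: [0.2, -0.1, -7.2]
grip_width: 0.0411
grasp_force: 62.2
```

Run:
```python
from h import *
c=camera("wrist"); save(c,"w3.png"); go(.5355,-.289,.18,19)
t=camera("top"); save(t,"t3.png")
```

```text
t 6.5 pos [0.5403 0.2531 0.1556] yaw 111.97 tilt 0.15 -> slide [-50.1  -20.73  -2.38] spin -87.03
```

View pics/w3.png

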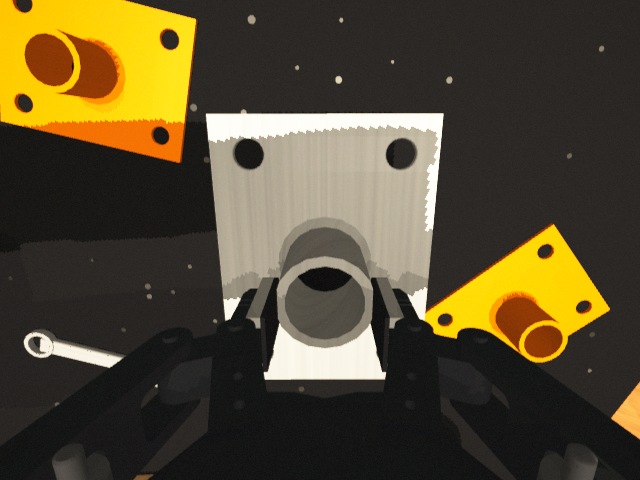

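The flange is held level, tube between the pads at (325,300), and its front holes are at (249,153) and (401,153). I'm carrying it over to the seat.

>>> arm_command(slide=[[-2.5,-1,0],[-6,-2.4,0],[-9.6,-3.9,0],[-13.2,-5.4,0],[-16.7,-6.8,0]], spin=[5,11,18,25,31])

```text
clock: 7.18
eef_pos: [0.5397, 0.0719, 0.1556]
tool_rot: [0.762, 0.648, -0.001, -0.001]
ft_force: [0.6, -0.6, -6.1]
grip_width: 0.0413
grasp_force: 62.1
```

>>> arm_command(slide=[[-3.6,0.6,0],[-7.2,1.1,0],[-10.8,1.7,0],[-14.4,2.3,0],[-17.8,2.8,0]], spin=[6.2,12.4,18.6,24.8,31])

```text
clock: 7.8
eef_pos: [0.5396, -0.1081, 0.1557]
tool_rot: [0.907, 0.421, -0.001, -0.001]
ft_force: [-0.0, -0.7, -5.5]
grip_width: 0.0409
grasp_force: 62.1
```

Run:
```python
from h import *
go(.5355,-.289,.156,19); print(get_obs()["grip_width"])
```

```text
t 7.8 pos [ 0.5396 -0.1081  0.1557] yaw 49.75 tilt 0.11 -> slide [-14.07  11.38  -0.04] spin 30.75
0.04087032667283598
```

>>> arm_command(slide=[[-4,3.2,0],[-8,6.5,0],[-11.5,9.3,0],[-13.5,10.9,0],[-14.1,11.4,0]], spin=[7.5,15,22,28,30.8])

```text
clock: 8.43
eef_pos: [0.5359, -0.2897, 0.1553]
tool_rot: [0.986, 0.164, -0.001, -0.001]
ft_force: [0.6, -0.1, -5.9]
grip_width: 0.0413
grasp_force: 62.3
```

Run:
```python
from h import *
go(.5355,-.289,.156,19)
c=camera("wrist"); save(c,"w4.png"); save(camera("top"),"t4.png"); save(camera("scene"),"s4.png")
im=np.hstack([cv2.imread("pics/w4.png")[:, :],]); 
t=cv2.imread("pics/t4.png")[150:370,340:560]; s=cv2.imread("pics/s4.png")[80:300,100:320]
cv2.imwrite("pics/ts4.png",np.hstack([cv2.resize(a,(400,400),interpolation=cv2.INTER_CUBIC) for a in (t,s)]))
```

```text
t 8.43 pos [ 0.5359 -0.2897  0.1553] yaw 18.92 tilt 0.14 -> slide [-0.02 -0.08 -0.07] spin -0.08
```

View pics/w4.png

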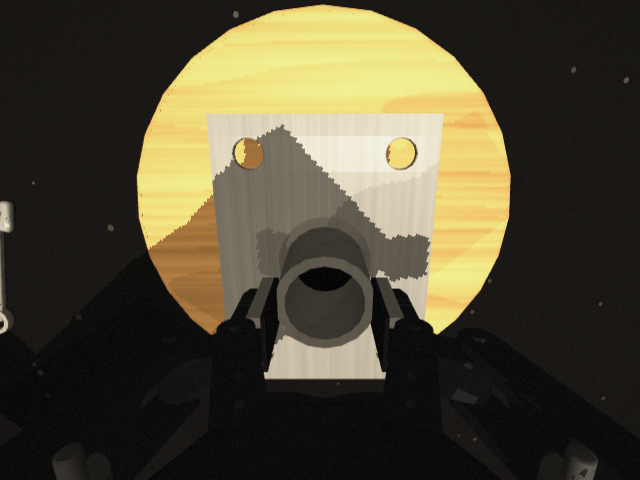

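View pics/ts4.png

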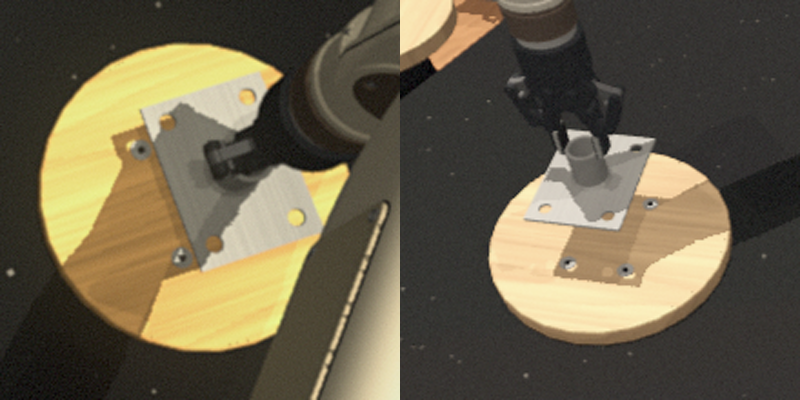

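The flange is over the seat with yaw aligned. The wrist view shows wood through the front holes at (249,153) and (401,153). The inset views show the plate well above the inserts, level. I'm lowering part way and measuring both.

>>> arm_command(slide=[[0,0,1],[0,-0.1,2.5],[0,-0.1,4.5],[0,-0.1,6],[0,-0.1,6.5]], spin=[0,0,0,0,0])

```text
clock: 9.2
eef_pos: [0.5355, -0.2863, 0.0898]
tool_rot: [0.986, 0.167, -0.001, -0.001]
ft_force: [-0.1, -0.6, -6.3]
grip_width: 0.0409
grasp_force: 62.3
```

Run:
```python
from h import *
np.set_printoptions(precision=4,suppress=True)
go(.5355,-.289,.065,19)
w=camera("wrist"); save(w,"w5.png"); s=camera("scene"); save(s,"s5.png"); t=camera("top"); save(t,"t5.png")
for n,c in(("w",w),("s",s),("t",t)):
    X=cloud(c); ok=c["range_z"]>0
    d=np.hypot(X[...,0]-.5355,X[...,1]+.289)
    m=ok&(d<.09)&(X[...,2]>.055)&(X[...,2]<.095)&(c["pixels"].min(2)>70)&(c["pixels"].max(2).astype(int)-c["pixels"].min(2)<25)
    m2=ok&(d<.15)&(d>.1)&(abs(X[...,2]-.032)<.012)
    A=np.c_[X[m][:,:2],np.ones(m.sum())]; p=np.linalg.lstsq(A,X[m][:,2],rcond=None)[0]
    print(n,"plate z med",np.median(X[m][:,2]),"tilt",p[:2],m.sum(),"seat z",np.median(X[m2][:,2]) if m2.any() else None)
im=[cv2.resize(cv2.imread("pics/%s5.png"%n)[a:a+h,b:b+h],(400,400),interpolation=cv2.INTER_CUBIC) for n,a,b,h in(("w",60,200,240),("s",120,140,160))]
cv2.imwrite("pics/ws5.png",np.hstack(im))
```

```text
t 9.2 pos [ 0.5355 -0.2863  0.0898] yaw 19.2 tilt 0.2 -> slide [-0.08  0.27  2.48] spin 0.2
w plate z med 0.07482898104996652 tilt [-0.0041  0.0006] 3316 seat z 0.03114963576136314
s plate z med 0.07504653542131953 tilt [-0.0015 -0.0006] 1793 seat z 0.031069062216959507
t plate z med 0.0777205801131654 tilt [-0.0027 -0.0049] 1832 seat z 0.03269148999492025
```

View pics/ws5.png

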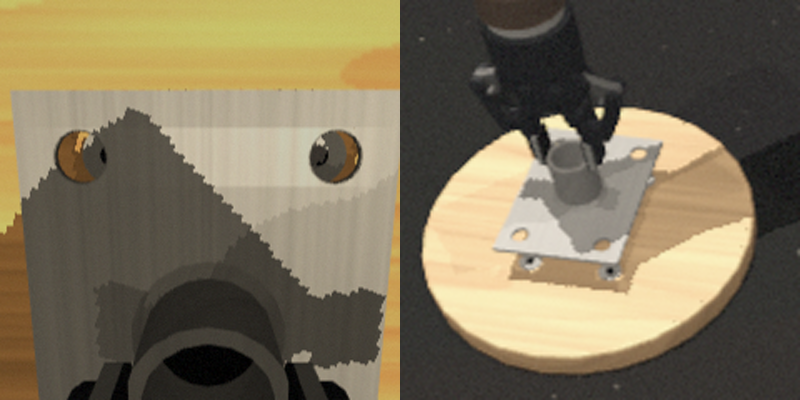

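The wrist crop shows insert rims through the front holes, with bores at crop (100,156) and (320,156), image about (260,154) and (392,154). In the scene crop the plate floats level over the inserts. I'll compare holes and inserts numerically.

Run:
```python
from h import *
np.set_printoptions(precision=4,suppress=True)
# scene and wrist pictures again, clean measure
w=camera("wrist"); s=camera("scene"); np.savez("m5.npz",w=w["pixels"],s=s["pixels"])
S0=np.array([.5355,-.289]); y=np.radians(19)
R2=np.array([[np.cos(y),-np.sin(y)],[np.sin(y),np.cos(y)]])
for n,c in(("w",w),("s",s)):
    k=4; im=cv2.resize(c["pixels"][:,:,::-1],None,fx=k,fy=k,interpolation=cv2.INTER_CUBIC)
    for lab,z in(("hole",.075),("ins",.032)):
        for a,b in((60,40),(60,-40),(-60,-40),(-60,40)):
            p=proj(c,list(S0+R2@np.array([a,b])/1e3)+[z])[0]; print(n,lab,a,b,p)
    for th in("flange_hole0","seat_insert0"):
        print(n,th,[(np.round(r["centre"],1).tolist(),round(r["confidence"],2)) for r in landmark_of(c,th)])
    if n=="w": h=np.hstack([cv2.resize(c["pixels"][134:174,u-20:u+20,::-1],(400,400),interpolation=cv2.INTER_CUBIC) for u in(248,401)]); cv2.imwrite("pics/h5.png",h)
```

```text
w hole 60 40 [253.5192 160.0384]
w hole 60 -40 [404.5149 160.567 ]
w hole -60 -40 [391.2173 354.7655]
w hole -60 40 [264.0534 354.4258]
w ins 60 40 [266.6666 154.7349]
w ins 60 -40 [389.6102 155.1681]
w ins -60 -40 [380.4283 318.7862]
w ins -60 40 [273.7613 318.4848]
w flange_hole0 [([249.2, 155.2], 0.9)]
w seat_insert0 [([262.6, 154.1], 0.7)]
s hole 60 40 [219.2447 216.4915]
s hole 60 -40 [186.482 212.375]
s hole -60 -40 [203.0857 176.2608]
s hole -60 40 [233.8295 179.8068]
s ins 60 40 [222.7329 227.9356]
s ins 60 -40 [191.0094 223.8561]
s ins -60 -40 [206.8191 188.119 ]
s ins -60 40 [236.6458 191.651 ]
s flange_hole0 [([206.3, 176.7], 0.97), ([396.0, 407.7], 0.84), ([219.7, 217.2], 0.83), ([481.3, 262.7], 0.79), ([454.3, 214.4], 0.77), ([324.9, 377.9], 0.59)]
s seat_insert0 [([223.0, 225.6], 0.73), ([204.0, 174.5], 0.55)]
```

View pics/h5.png

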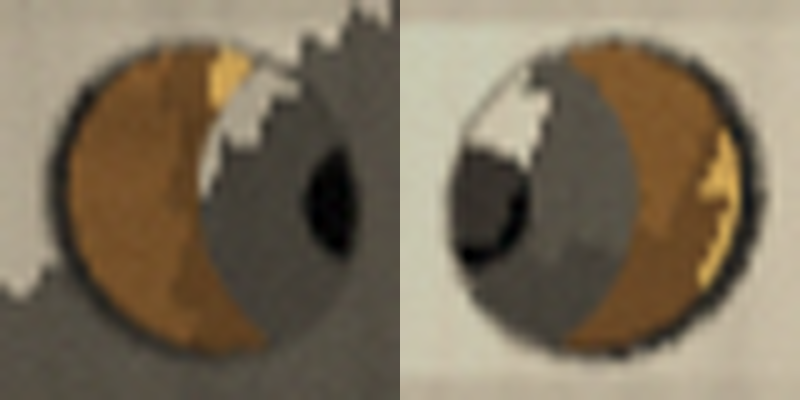

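Run:
```python
from h import *
np.set_printoptions(precision=2,suppress=True)
w=camera("wrist")
H=np.array([onz(w,p,.0757)[:2] for p in((247.8,153.3),(401.1,153.2))]); I=np.array([onz(w,p,.0317)[:2] for p in((264.2,153.9),(387.3,154.0))])
H2=np.array([onz(w,p,.0757)[:2] for p in((247.8,153.3),(401.1,153.2))])
print("holes mm",H*1e3,"ins",I*1e3,"sep",np.linalg.norm(H[0]-H[1])*1e3,np.linalg.norm(I[0]-I[1])*1e3)
d=(I-H)*1e3; R=Ro.from_quat(get_obs()["tool_rot"]).as_matrix()[:2,:2]
print("ins-hole world",d,"tool mm",d@R)
a=lambda P:np.degrees(np.arctan2(*(P[0]-P[1])[::-1])); print("yaw ins-hole",a(I)-a(H))
k,Rr,t=K(w); print("axis",Rr[2]); go(.5355,-.289,.065,19)
```

```text
holes mm [[ 581.88 -228.2 ]
 [ 608.47 -304.48]] ins [[ 579.43 -230.22]
 [ 605.79 -306.19]] sep 80.777619965317 80.40485278600613
ins-hole world [[-2.45 -2.02]
 [-2.68 -1.7 ]] tool mm [[-2.98  1.1 ]
 [-3.09  0.73]]
yaw ins-hole -0.08210205882458865
axis [-0.27 -0.09 -0.96]
t 9.7 pos [ 0.54 -0.29  0.09] yaw 19.16 tilt 0.06 -> slide [-0.18  0.09  2.74] spin 0.16
```

Insert minus hole comes to about (-3.0, +0.9) mm in tool axes, and yaw agrees to 0.1°. I'll correct that and lower 25 mm.

>>> arm_command(slide=[[-0.2,0.1,0.3],[-0.3,0.1,0.9],[-0.3,0.1,1.6],[-0.3,0.1,2.2],[-0.3,0.1,2.5]], spin=[0.1,0.1,0.1,0.1,0.1])

```text
clock: 10.32
eef_pos: [0.5337, -0.289, 0.066]
tool_rot: [0.986, 0.166, -0.0, -0.0]
ft_force: [0.3, -0.7, -6.5]
grip_width: 0.0408
grasp_force: 62.3
```

Run:
```python
from h import *
np.set_printoptions(precision=4,suppress=True)
go(.5355,-.289,.065,19)
w=camera("wrist"); s=camera("scene")
for n,c in(("w",w),("s",s)):
    X=cloud(c); d=np.hypot(X[...,0]-.5355,X[...,1]+.289)
    m=(d<.09)&(X[...,2]>.042)&(X[...,2]<.065)&(c["pixels"].min(2)>60)&(c["pixels"].max(2).astype(int)-c["pixels"].min(2)<25)
    m2=(d<.15)&(d>.1)&(abs(X[...,2]-.032)<.008)
    print(n,np.median(X[m][:,2]),m.sum(),np.median(X[m2][:,2]))
cv2.imwrite("pics/h6.png",np.hstack([cv2.resize(w["pixels"][134:174,u-20:u+20,::-1],(400,400),interpolation=cv2.INTER_CUBIC) for u in(248,401)]))
```

```text
t 10.32 pos [ 0.5337 -0.289   0.066 ] yaw 19.07 tilt 0.07 -> slide [0.17 0.06 0.1 ] spin 0.07
w 0.050973430258990225 11850 0.031158021592449937
s 0.05073083851492761 1713 0.031100787161642933
```

View pics/h6.png

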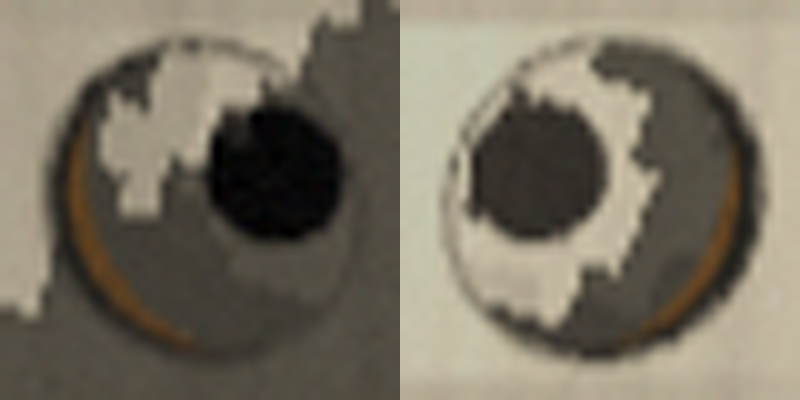

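Both bores now show wholly inside the holes, at crop (275,174) and (538,173), so image (255.0,150.9) and (394.3,150.8). The gap is about 15.7 mm. I'll check the residual.

Run:
```python
from h import *
np.set_printoptions(precision=2,suppress=True)
w=camera("wrist")
H=np.array([onz(w,p,.0517)[:2] for p in((247.8,153.3),(401.1,153.2))]); I=np.array([onz(w,p,.032)[:2] for p in((255.0,150.9),(394.3,150.8))])
d=(I-H)*1e3; R=Ro.from_quat(get_obs()["tool_rot"]).as_matrix()[:2,:2]
print(np.linalg.norm(H[0]-H[1])*1e3,np.linalg.norm(I[0]-I[1])*1e3,"tool mm",d@R)
o=get_obs(); print(o["clock"],np.abs(o["joint_vel"]).max(),o["grasp_force"])
```

```text
79.70716710807248 80.12301690014552 tool mm [[ 0.15 -0.1 ]
 [ 0.16  0.32]]
10.475 0.008221424449149325 62.340556383132935
```

The residual is under 0.4 mm. I'll settle briefly and hand in.

>>> arm_command(slide=[[0,0,0],[0,0,0],[0,0,0],[0,0,0],[0,0,0]], spin=[0,0,0,0,0])

```text
clock: 11.1
eef_pos: [0.5341, -0.2892, 0.0669]
tool_rot: [0.986, 0.166, 0.0, 0.0]
ft_force: [-0.7, 0.3, -6.4]
grip_width: 0.0411
grasp_force: 62.3
```

```bash
python3 -c "
from workcell import *
print(job_done())"
```

```text
the job is handed in; nothing more can be done
None
```

The job is handed in with the zinc flange still gripped, level and about 15.7 mm above the seat; the two holes visible to the wrist camera measured within about 0.4 mm of their inserts, and the verdict was not reported.

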